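# Lift a brass bead with the copper tongs

## Task

On the jeweller's bench, lift the clear cover off the white soldering tile by its black handle and stand it the same way up in the middle of the round cork mat. Then take the copper tongs from their white wooden rest, close their tips on the brass bead standing on the tile, and finish while holding the bead still in the tongs, more than 8 cm clear above the tile. Do not touch the bead with the fingers, and everything else on the bench stays where it is.

Things in the scene. Friction and masses are not known exactly. Their poses are not given: they have to be found in the camera images.
- cover: Clear acrylic cover, an upside-down cup 90 mm across, 50 mm high, wall 3 mm, about 0.25 kg, over the bead on the tile. Black bridge handle on top: a straight bar 60 mm long along the cover's x, 10 mm wide and thick, its middle line 83 mm above the origin, 28 mm of free air under it, a post at each end. Origin: centre of the open lower rim; z up.
- mat: Round brown cork mat, 116 mm across, 4 mm thick, fixed to the bench on the left or on the right. Origin: centre of its underside, on the bench top.
- tile: Square white ceramic soldering tile, 130 x 130 x 12 mm, fixed to the bench. Origin: centre of its underside, on the bench top; its top is 12 mm higher.
- bead: Brass bead, an upright cylinder 24 mm in diameter and 26 mm high with two copper lines, about 50 g, standing loose on the tile under the cover. Origin: centre of its underside.
- bead_center (a point): Centre of the brass bead, 13 mm above its underside.
- rest: White-painted wooden tongs rest, fixed on the side where the mat is not: base plate 150 (x) x 100 (y) x 8 mm with two upright boards across it, 12 mm thick, tops 59 mm high: 50 mm wide at x = -55 mm, 90 mm wide at x = 50 mm. The tongs lie on both boards, tips to +x; between the boards is free room for fingers. Origin: centre of the underside.
- tongs: Copper spring tongs, 0.12 kg, 190 mm long, lying level on the rest, tips to +x. Two upright arms hinged 80 mm behind the origin, sprung apart along y. Each has a black rubber grip plate outside, x = -20 to 20, z = 0 to 22 mm: squeeze across both plates from above, fingers closing along y. Origin: midway between the plates, level with the arms' undersides; z up.
- tongs_tips (a point): Point midway between the jaws, 90 mm ahead (x) and 37 mm below the tongs' origin: the bead's centre belongs here. Jaws: flat, upright, 24 mm long in x, lower ends 13 mm below this point. Jaw gap: 59 mm sprung open, 0.15 rad per arm; 46 mm when the plates are squeezed to 40 mm; 8 mm shut.
- tongs_left: The tongs' +y arm, 14 mm high, with its jaw and plate. Origin on the hinge pin. Turned about z by 0.15 rad sprung open, 0.05 on the bead, 0 at the stop; both arms move alike. Width over both plates at x = 0: 46 mm sprung open, about 29 mm with the jaws on the bead, 22 mm shut.
- tongs_right: The tongs' -y arm, mirror image of the other (turned by -0.15 rad sprung open). The spring pushes each plate out with about 7 N open, 9 N shut: fingers held at 38 to 40 mm carry the tongs with the jaws still open wide enough for the bead; a grip of about 25 N closes them firmly on it.
- block: Bystander: square steel bench block 60 x 60 x 18 mm lying near the robot. Origin: centre of its underside.
- dish: Bystander: small blue ceramic dish 80 mm across, 18 mm high, with odd little beads fixed in it. Origin: centre of its underside.
- jar: Bystander: amber glass jar, 52 mm across, 70 mm high. Origin: centre of its underside.
- tin: Bystander: red tin, 60 mm across, 80 mm high. Origin: centre of its underside.
- clamp: Bystander: small wooden ring clamp, 80 mm long, 24 mm wide, 18 mm high, lying on the far part of the bench. Origin: underside, by the middle.
- spool: Bystander: small wooden wire spool, 40 mm across, 28 mm high, near the robot. Origin: centre of its underside.

How it is judged:
By the outcome, as a careful person would: the job done as asked, in the order asked, and still so for the second after the job is handed in, while the arm keeps its last pose, push and grip.
It also fails if it takes over 64 s, if anything falls off the work surface, if the arm or the gripper's body presses on something with over 40 N, if the wrist force passes 120 N, or if a joint passes its speed limit or range.

## Robot

A 6-joint arm with a two-finger parallel gripper is mounted at the origin on the work surface. World frame = base frame: x ahead of the robot, y to its left, z up, the work surface at z = 0. Lengths are in mm, angles in rad, forces in N, time in s.
With the tool pointing down it reaches from about 300 to 775 mm from the base axis. Payload 14.6 kg.
Tool frame: the origin (TCP) lies between the finger pads; the fingertips stand 25 mm ahead of it and the grasp point (between the pads) lies 6 mm ahead of it; z points along the fingers, y is the line along which they close (so a half turn about z gives the same grasp; the last joint's range is limited). The gripper opens to 94 mm and grips with 3 to 60 N. Pads are 16 mm wide; open, the fingers measure 119 mm over their backs; the gripper's body (75 mm by 177 mm) begins 78 mm behind the grasp point.
Start: joints at [-1.264, 0.3, 1.521, -0, 1.321, -0.067], TCP at [200.828, -512.013, 230.446] pointing down, gripper open.
Joint ranges: [-3.03, 3.03], [-0.79, 2.21], [0.23, 2.52], [-1.04, 4.18], [0, 3.07], [-2.55, 2.55]. Speed limits (rad/s): [2.22, 2.22, 2.57, 3.14, 3.14, 3.14].

## Interface

Orientations are given as [roll, pitch, yaw] about the fixed x, y, z axes, in that order (R = Rz(yaw) Ry(pitch) Rx(roll)).
In Python, from cell import manip gives the robot as it stands. The module is installed in compiled form; this text tells all that it offers.
- The arm moves only by the tool step_arm, never from a script. Its argument "series" is one flat list of numbers, 5 for each row, row after row: the shift along the world's x, y, z in mm, then the turn about the world's z in rad, then the closure, from 0 (fully open) to 1 (shut). In form: [dx, dy, dz, spin, jaw, dx, dy, dz, spin, jaw, ...]. A call has 1 to 20 rows; each row shifts and turns the commanded pose from where the row before left it; what a row does not reach is not made up. A row lasts 1/8 s, in which the tool goes at most 62.5 mm and 10.7 degrees, less where a joint would pass 70% of its speed; a pose out of reach is approached as far as the arm can. A call is refused whole if a number of a shift passes 62.5 or a number of a turn 0.188, either way. A call with a gripper value outside its range is refused whole. The fingers move at their own pace and stop on an object; "squeeze" is the grip in N (left out, the last holds). Time passes only in rows, so rows that do not move let the fingers close. It gives the time, the measured TCP pose, the force, the opening and the grip force at its end, in the units of the state.
- manip.read_state(): the state, without advancing time (a new reading comes with each control period).
- manip.camera(name): name is "side" or "top" or "wrist"; returns (picture, depth): 400x640x3 uint8, blue, green, red; 400x640 float32, mm along the optical axis (not along the pixel's ray), 0 where there is no reading.
- manip.camera_info(name): a dict with "fovy" (degrees; the focal length in pixels is half the picture's height over the tangent of half this angle, whatever the lens; pixels are square), "cx", "cy" (the principal point, pixels), "k1" (the pictures are not rectified: a ray, as slopes to the right and down, at radius r is drawn at 1 + k1 r^2 times it, then the intrinsics apply), "eye" and "orientation" of the camera in the world. Camera axes: x right, y down, z forward; pixel columns grow to the right and rows downward; lengths in mm; the calibration is good to about 2 mm. A picture is of the moment at which its call begins: read the wrist's pose just before it. camera_info takes no time and is no camera call; for the wrist camera it gives the pose at the moment of the call.
- manip.sign_off(): hands the job in; it is judged then, once.
The state is a dict: "clock": time; "joints": joint angles; "qd": joint speeds; "effort": joint torques, N m; "eef_pos": TCP position; "eef_rot": TCP orientation; "wrist_force": force on the tool from outside, world axes, zero at the start; "moment": the same for the moment, N m; "finger_gap": finger opening in mm; "finger_force": force on a finger pad.
Only numpy, scipy, OpenCV 4.12 (cv2) and the standard library are available. Lean on these libraries where they do the work, as an engineer would, in place of code of your own. Each camera call takes 0.05 s, during which the arm holds its last target. There are 200 camera calls.

## Working session

There is one attempt and no reset: what is moved stays moved. The work goes in short steps, Python scripts to look and compute and a tool call to move; the robot and the scene stay as the last step left them, time stands still between calls to the robot, and variables do not carry over. Pictures are saved under pics/ and viewed, at most 10 in all, crops included, and the job is handed in when it is done.

Besides the shell and the picture viewer there is one more tool, called after "Emit:" by a JSON object that holds its "method" and its "body". step_arm: Moves the arm, as the interface text tells. Its arguments: {"type":"object","properties":{"series":{"type":"array"},"squeeze":{"type":"number"}},"required":["series"]}

```bash
mkdir -p pics
cat > h.py <<'E'
import numpy as np, cv2
from scipy.spatial.transform import Rotation as R
from cell import manip
def cam(n):
    i=manip.camera_info(n); p,d=manip.camera(n); return p,d,i
def rays(i,shape=(400,640)):
    f=shape[0]/2/np.tan(np.radians(i["fovy"])/2)
    K=np.array([[f,0,i["cx"]],[0,f,i["cy"]],[0,0,1.]])
    u,v=np.meshgrid(np.arange(shape[1]),np.arange(shape[0]))
    pts=np.stack([u,v],-1).reshape(-1,1,2).astype(float)
    n=cv2.undistortPoints(pts,K,np.array([i["k1"],0,0,0,0.])).reshape(*shape,2)
    return np.dstack([n,np.ones(shape)])
def rot(i):
    o=np.array(i["orientation"]); 
    return o if o.shape==(3,3) else R.from_euler("xyz",o).as_matrix()
def world(d,i):
    w=(rays(i)*d[...,None])@rot(i).T+np.array(i["eye"]); w[d<=0]=np.nan; return w
E
python3 - <<'E'
from h import *
for n in("top","side"):
    p,d,i=cam(n); cv2.imwrite(f"pics/{n}0.png",p); np.savez(f"{n}0.npz",p=p,d=d,w=world(d,i)); print(n,i)
print(manip.read_state())
E
```

```text
top {'fovy': 56.99457208104233, 'cx': 322.2532950342446, 'cy': 201.73063874418506, 'k1': 0.02756632024453007, 'eye': array([ 460.00161065,   14.47180676, 1010.01942132]), 'orientation': array([-2.99337028,  0.01802239, -1.5780647 ])}
side {'fovy': 53.9704021709449, 'cx': 324.3394478039802, 'cy': 200.5110352323154, 'k1': -0.07327086626262504, 'eye': array([ 266.3976127 , -520.40735023,  749.11870961]), 'orientation': array([-2.41648356,  0.01567198, -0.55101348])}
{'clock': 0.1, 'joints': array([-1.26360306e+00,  3.00405374e-01,  1.52147979e+00,  3.32319290e-06,
        1.32071169e+00, -6.65886965e-02]), 'qd': array([ 0.001803  , -0.0022277 , -0.00109911, -0.00183452,  0.00137465,
       -0.00038615]), 'effort': array([-8.51491762e-06, -5.32648087e+01, -3.53284621e+01,  7.09433248e-02,
        2.34568800e-02, -5.48014020e-05]), 'eef_pos': array([ 200.77029547, -511.83396458,  229.96522144]), 'eef_rot': array([-3.14059089e+00, -7.00309249e-05,  3.73781100e-01]), 'wrist_force': array([-0.21784374, -1.00663871, -0.75578504]), 'moment': array([ 0.03412996,  0.00245637, -0.00764934]), 'finger_force': 0.0, 'finger_gap': 93.8352954903815}
```

View pics/top0.png

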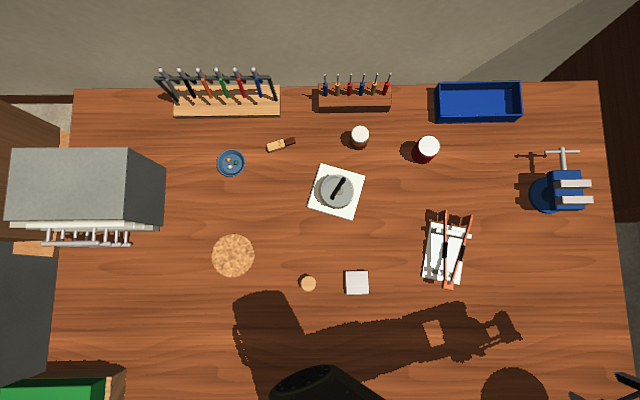

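View pics/side0.png

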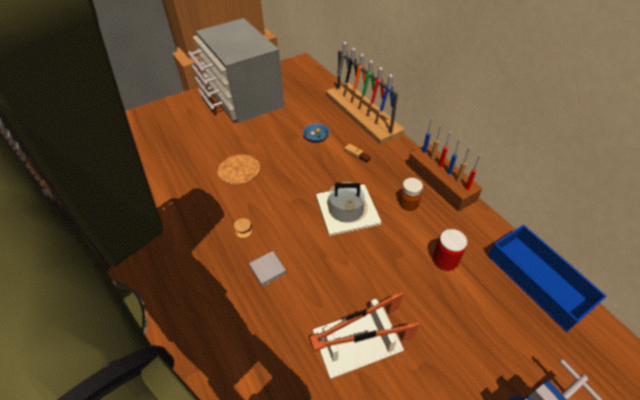

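The top view shows the cover on the tile at (335,190), its handle running from about (331,197) to (343,180). The mat is at (233,256). The tongs lie on the rest at (446,250) with their tips up, which is away from the robot. The side view agrees.

Run:
```python
from h import *
z=np.load("top0.npz");p,w=z["p"].astype(int),z["w"]
hsv=cv2.cvtColor(z["p"],cv2.COLOR_BGR2HSV).astype(int)
V,U=np.mgrid[:400,:640]
def box(u0,u1,v0,v1): return (U>=u0)&(U<u1)&(V>=v0)&(V<v1)
def rep(n,m):
    q=w[m];q=q[~np.isnan(q).any(1)]
    r=cv2.minAreaRect(q[:,:2].astype(np.float32))
    print(n,m.sum(),"mean",q.mean(0).round(1),"med z",np.median(q[:,2]).round(1),"rect",np.round(r[0],1),np.round(r[1],1),round(r[2],1))
    return q
wz=w[...,2]
rep("bench",box(380,420,200,260))
rep("mat",box(205,262,228,285)&(wz>1.5)&(wz<9))
rep("tileall",box(300,372,155,225)&(hsv[...,1]<60)&(hsv[...,2]>150))
rep("tile z>6",box(300,372,155,225)&(wz>6))
q=rep("handle",box(300,372,155,225)&(wz>86))
pc=np.linalg.svd(q[:,:2]-q[:,:2].mean(0))[2][0] if len(q)<3000 else 0;print(pc,np.arctan2(pc[1],pc[0]))
rep("cover top",box(300,372,155,225)&(wz>56)&(wz<72))
rep("rest base",box(410,480,200,300)&(wz>4)&(wz<14))
rep("rest boards white",box(410,480,200,300)&(wz>50)&(hsv[...,1]<60)&(hsv[...,2]>120))
q=rep("tongs",box(410,490,200,300)&(wz>62))
# tongs arms
cop=box(410,490,200,300)&(wz>50)&(hsv[...,1]>90)
rep("copper",cop)
blk=box(410,490,200,300)&(wz>62)&(hsv[...,2]<70)
n,l,s,c=cv2.connectedComponentsWithStats(blk.astype(np.uint8))
for k in range(1,n):
    if s[k,4]>8: rep("black",l==k)
crop=cv2.resize(z["p"][140:310,300:490],None,fx=3.5,fy=3.5,interpolation=2)[:600]
cv2.imwrite("pics/crop1.png",crop)
```

```text
bench 2400 mean [ 5.326e+02 -1.785e+02  4.000e-01] med z 0.4 rect [ 533.4 -179. ] [107.8 164. ] 88.1
mat 1979 mean [467.9 275.8   4.2] med z 4.0 rect [465.5 275.3] [152.1 154.6] 0.5
tileall 1805 mean [633.5 -10.4  33.3] med z 14.5 rect [639.   -6.2] [130.8 129. ] 72.7
tile z>6 2198 mean [634.1  -6.3  35.6] med z 14.7 rect [669.3 -11.9] [147.6 194. ] 70.6
handle 100 mean [632.6  -9.1 100. ] med z 100.1 rect [633.4  -9.4] [ 9.7 59.5] 57.0
[-0.83748988  0.54645284] 2.563469766255613
cover top 805 mean [632.8  -9.4  62.6] med z 62.5 rect [633.9  -9.6] [86.4 88.4] 89.6
rest base 1491 mean [ 470.5 -284.8    8.2] med z 8.2 rect [ 483.  -295.6] [182.6 255.2] 86.8
rest boards white 258 mean [ 481.9 -294.2   59.9] med z 60.0 rect [ 464.2 -292.1] [ 87.4 140.4] 79.5
tongs 610 mean [ 467.4 -292.4   72.6] med z 73.0 rect [ 476.7 -292.7] [ 68.8 197.4] 76.8
copper 474 mean [ 476.1 -295.    71.3] med z 72.5 rect [ 475.7 -299.2] [ 69.3 198. ] 80.9
black 130 mean [ 477.1 -273.6   72.7] med z 70.9 rect [ 479.1 -274.5] [  6.9 189.9] 84.9
black 21 mean [ 544.2 -338.4   68.5] med z 67.5 rect [ 542.4 -337.9] [ 2.3 42.7] 70.0
black 10 mean [ 507.3 -325.2   69. ] med z 69.0 rect [ 507.3 -325. ] [ 1.4 21.6] 71.0
black 64 mean [ 468.6 -312.8   77.9] med z 80.0 rect [ 470.4 -314.5] [ 7.6 45.4] 69.5
black 9 mean [ 413.  -290.1   68.9] med z 68.9 rect [ 412.5 -289.9] [ 1.6 18. ] 71.2
```

View pics/crop1.png

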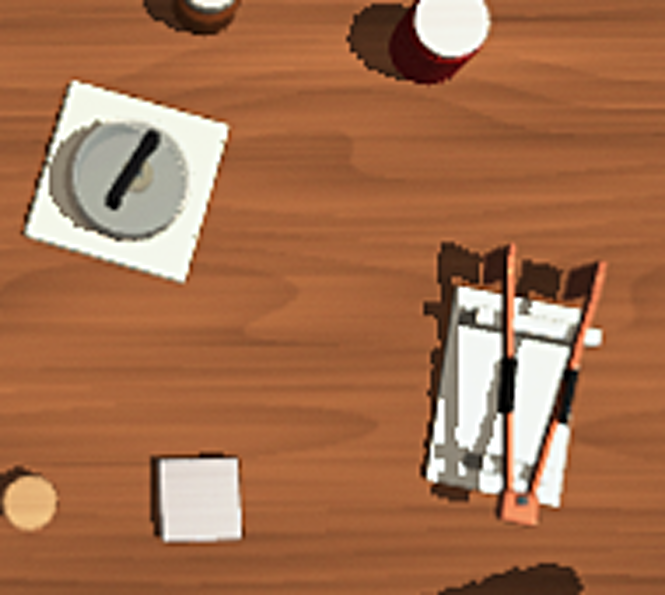

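The crop shows the handle from (113,200) to (152,137), the grip plates at (508,385) and (568,395), and the hinge at (521,500). I'll move above the handle now and refine from there.

Emit:
{"method": "step_arm", "body": {"series": [36,42,-3,-0.079,0.4,36,42,-3,-0.079,0.4,36,42,-3,-0.079,0.4,36,42,-3,-0.079,0.4,36,42,-3,-0.079,0.4,36,42,-3,-0.079,0.4,36,42,-3,-0.079,0.4,36,42,-3,-0.079,0.4,36,42,-3,-0.079,0.4,36,42,-3,-0.079,0.4,36,42,-3,-0.079,0.4,36,41,-3,-0.083,0.4,0,0,0,0,0.4,0,0,0,0,0.4], "squeeze": 30}}

```text
clock: 1.85
eef_pos: [632.4, -9.3, 193.9]
eef_rot: [3.141, 0.001, -0.577]
wrist_force: [-0.7, 0.3, 0.4]
finger_gap: 56.4
finger_force: 0.0
```

Run:
```python
from h import *
s=manip.read_state();print(s["eef_pos"],s["eef_rot"],s["finger_gap"],s["joints"],s["clock"])
p,d,i=cam("wrist");w=world(d,i);np.savez("w1.npz",p=p,d=d,w=w);cv2.imwrite("pics/w1.png",p);print(i)
r=np.hypot(w[...,0]-633,w[...,1]+9)
m=(r<45)&(w[...,2]>86)&(w[...,2]<108)&(p.max(-1)<90)
q=w[m];print(len(q),q.mean(0),np.median(q[:,2]),cv2.minAreaRect(q[:,:2].astype(np.float32)))
n=(r<55)&(w[...,2]>56)&(w[...,2]<68);q=w[n];print(len(q),cv2.minEnclosingCircle(q[:,:2].astype(np.float32)),np.median(q[:,2]))
```

```text
[632.43447805  -9.27312995 193.93439025] [ 3.14095039e+00  8.35183126e-04 -5.77454962e-01] 56.37186161071875 [-7.24977818e-02  5.13792316e-01  1.30870284e+00 -1.63171044e-04
  1.32013916e+00  2.07579379e+00] 1.85
{'fovy': 70.73303524842729, 'cx': 321.2344396076744, 'cy': 198.26940252070247, 'k1': -0.043530042827585894, 'eye': array([697.90032703, -51.71651331, 347.59566219]), 'orientation': array([ 2.87035204e+00, -2.37870656e-04, -2.14780876e+00])}
624 [632.95545556 -10.90533831  99.17655345] 99.37339100273758 ((631.5558471679688, -9.910472869873047), (8.560159683227539, 58.496761322021484), 57.166194915771484)
4749 ((630.827392578125, -9.703181266784668), 44.97098159790039) 61.53404456572923
```

View pics/w1.png

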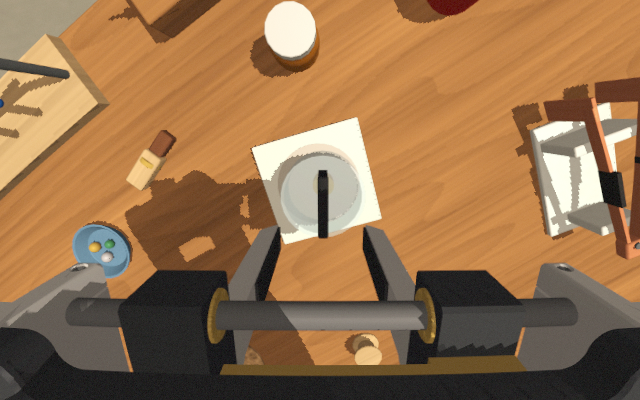

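The wrist view shows the handle at (323,203), centred between the fingers and aligned with them. Next I descend, grip and lift.

Emit:
{"method": "step_arm", "body": {"series": [0,0,-20,0,0.4,0,0,-20,0,0.4,0,0,-20,0,0.4,0,0,-14,0,0.4,0,0,-10,0,0.4,0,0,-9,0,0.4,0,0,0,0,0.4,0,0,0,0,1,0,0,0,0,1,0,0,0,0,1,0,0,0,0,1,0,0,0,0,1], "squeeze": 30}}

```text
clock: 3.4
eef_pos: [632.8, -9.1, 101.5]
eef_rot: [3.141, -0.0, -0.578]
wrist_force: [-0.7, -1.1, 1.7]
finger_gap: 10.3
finger_force: 8.8
```

Emit:
{"method": "step_arm", "body": {"series": [0,0,4,0,1,0,0,10,0,1,0,0,16,0,1,0,0,20,0,1,0,0,20,0,1,-5,10,5,0.01,1,-15,25,5,0.04,1,-20,35,0,0.05,1,-20,35,0,0.05,1,-20,35,0,0.05,1,-20,35,0,0.05,1,-20,35,0,0.05,1,-20,35,0,0.05,1,-15,25,0,0.04,1,-8,12,0,0.01,1,-2,3,0,0,1,0,0,0,0,1,0,0,0,0,1]}}

```text
clock: 5.65
eef_pos: [468.3, 275.3, 181.4]
eef_rot: [3.142, 0.0, -0.179]
wrist_force: [-0.8, -0.1, -3.6]
finger_gap: 9.5
finger_force: 30.0
```

Run:
```python
from h import *
from scipy.optimize import least_squares
s=manip.read_state();print(s["eef_pos"],s["eef_rot"],s["finger_gap"],s["finger_force"],s["wrist_force"],s["joints"][5])
def fit(P,wt=58):
    f=least_squares(lambda x:np.hypot(P[:,0]-x[0],P[:,1]-x[1])-x[2],[467,276,58],loss="soft_l1");return f.x.round(1),len(P)
# mat edge from the first top picture: colour mask at bench plane
z=np.load("top0.npz");w=z["w"];hsv=cv2.cvtColor(z["p"],cv2.COLOR_BGR2HSV)
g=z["p"][...,1].astype(int); r=np.hypot(w[...,0]-467,w[...,1]-276)
print(np.median(z["p"][r<45],0),np.median(z["p"][(r>70)&(r<90)],0))
m=((g>0.5*(np.median(g[r<45])+np.median(g[(r>70)&(r<90)])))&(r<75)).astype(np.uint8)
m=cv2.morphologyEx(m,cv2.MORPH_CLOSE,np.ones((5,5)));m=cv2.morphologyEx(m,cv2.MORPH_OPEN,np.ones((5,5)))
c=max(cv2.findContours(m,0,1)[0],key=cv2.contourArea)[:,0]
P=w[c[:,1],c[:,0]];print("top mat",fit(P))
p,d,i=cam("wrist");cv2.imwrite("pics/w2.png",p)
```

```text
[468.25503198 275.31047122 181.40366916] [ 3.14150739e+00  4.72579006e-06 -1.79497309e-01] 9.496916320103699 29.998137652873993 [-0.81270877 -0.13382354 -3.60008618] 2.2144293044792556
[105. 161. 223.] [ 59.  99. 165.]
top mat (array([467.2, 275.8,  56.3]), 124)
```

View pics/w2.png

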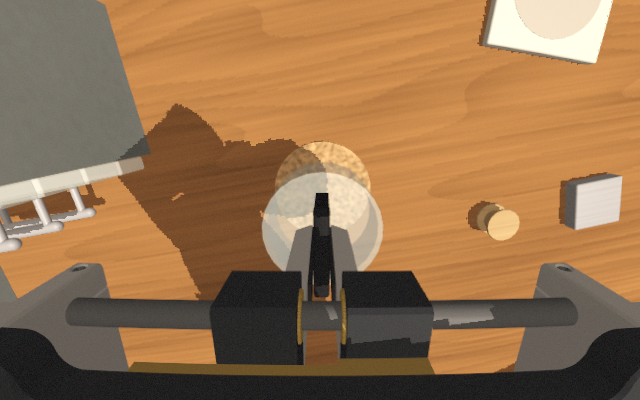

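The wrist view shows the cover hanging level over the mat at (322,190). The mat centre measures about (467,276), so I lower it there.

Emit:
{"method": "step_arm", "body": {"series": [-0.5,0.5,-20,0,1,0,0,-25,0,1,0,0,-20,0,1,0,0,-12,0,1,0,0,-6,0,1,0,0,-2,0,1,0,0,-2,0,1,0,0,0,0,1,0,0,0,0,1]}}

```text
clock: 6.82
eef_pos: [467.4, 276.5, 94.7]
eef_rot: [-3.141, -0.0, -0.178]
wrist_force: [0.5, 0.4, -2.1]
finger_gap: 9.5
finger_force: 30.0
```

Emit:
{"method": "step_arm", "body": {"series": [0,0,-1,0,1,0,0,-0.5,0,1,0,0,0,0,1,0,0,0,0,1]}}

```text
clock: 7.32
eef_pos: [467.5, 276.4, 93.2]
eef_rot: [-3.141, -0.0, -0.178]
wrist_force: [-1.2, -3.0, 4.2]
finger_gap: 9.5
finger_force: 30.0
```

Contact is made. Now I release, rise and go towards the tongs.

Emit:
{"method": "step_arm", "body": {"series": [0,0,0,0,0.4,0,0,0,0,0.4,0,0,0,0,0.4,0,0,0,0,0.4,0,0,10,0,0.4,0,0,30,0,0.4,0,0,30,0,0.2,0,0,30,0,0.0,0,-40,20,0,0.0,0,-50,15,0,0.0,0,-60,0,0,0.0,0,-60,0,0,0.0,0,-60,0,0,0.0,0,-60,0,0,0.0,0,-60,0,0,0.0,0,-60,0,0,0.0,0,-50,0,0,0.0,0,-40,0,0,0.0,0,-25,0,0,0.0,0,0,0,0,0.0]}}

```text
clock: 9.82
eef_pos: [467.0, -289.6, 228.2]
eef_rot: [3.142, -0.0, -0.18]
wrist_force: [-0.2, 1.1, 0.1]
finger_gap: 93.8
finger_force: 0.0
```

Run:
```python
from h import *
s=manip.read_state();print(s["eef_pos"],s["eef_rot"],s["finger_gap"],s["clock"])
for n in("wrist","top"):
    p,d,i=cam(n);w=world(d,i);np.savez(n+"3.npz",p=p,d=d,w=w);cv2.imwrite(f"pics/{n}3.png",p)
    r=np.hypot(w[...,0]-467,w[...,1]-276); q=w[(r<60)&(w[...,2]>46)&(w[...,2]<64)]
    if len(q)>50: print("cover",cv2.minEnclosingCircle(q[:,:2].astype(np.float32)),np.median(q[:,2]))
    r=np.hypot(w[...,0]-633,w[...,1]+9);m=(r<58)&(w[...,2]>30)&(w[...,2]<48);q=w[m]
    if len(q)>5: print(n,"bead",len(q),q.mean(0),cv2.minEnclosingCircle(q[:,:2].astype(np.float32)),np.median(q[:,2]))
```

```text
[ 467.00553328 -289.59840694  228.22994885] [ 3.14151676e+00 -9.02560472e-05 -1.80153995e-01] 93.77247978006261 9.825
wrist bead 407 [636.44861256 -16.49433254  36.74452334] ((636.7100219726562, -14.488554000854492), 13.023244857788086) 37.441608798384436
cover ((469.5635986328125, 275.9346923828125), 46.21989059448242) 54.73932459550548
top bead 69 [639.23229247 -14.17492699  38.55064491] ((639.77392578125, -14.26562786102295), 12.014385223388672) 38.807766735628775
```

View pics/wrist3.png

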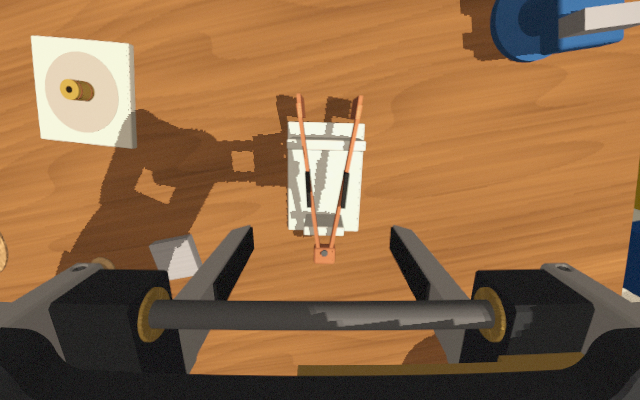

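The wrist view shows the grip plates at (308,188) and (346,190), the hinge at (325,254) and the tips at (300,97) and (360,98). The bead stands on the tile at (77,90). Next I measure the tongs axis.

Run:
```python
from h import *
for n,(a,b,c,e) in {"wrist":(280,385,80,280),"top":(415,485,200,300)}.items():
    z=np.load(n+"3.npz");p=z["p"];w=z["w"];hsv=cv2.cvtColor(p,cv2.COLOR_BGR2HSV).astype(int)
    reg=np.zeros(p.shape[:2],bool);reg[c:e,a:b]=1
    T=reg&(w[...,2]>68)&(w[...,2]<90)
    blk=T&(p.max(-1)<70);cop=T&(hsv[...,1]>100)&(p[...,2]>120)
    print(n,"z cop",np.median(w[cop][:,2]) if cop.any() else 0)
    k,l,s,_=cv2.connectedComponentsWithStats(blk.astype(np.uint8))
    C=[]
    for j in range(1,k):
        if s[j,4]>15:
            q=w[l==j];r=cv2.minAreaRect(q[:,:2].astype(np.float32));print("  black",s[j,4],q.mean(0).round(1),np.round(r[0],1),np.round(r[1],1),round(r[2],1));C.append(r[0])
    q=w[cop];
    h=q[q[:,0]<np.nanmin(q[:,0])+14];f=q[q[:,0]>np.nanmax(q[:,0])-14]
    fm=f[:,1].mean();L=f[f[:,1]>fm].mean(0);Rr=f[f[:,1]<fm].mean(0)
    hm=h.mean(0);t=(L+Rr)/2;print("  hinge",hm.round(1),"L",L.round(1),"R",Rr.round(1),"yaw",np.arctan2(*(t-hm)[[1,0]]), "ext",np.nanmin(q[:,0]),np.nanmax(q[:,0]))
```

```text
wrist z cop 72.68627661097693
  black 116 [ 476.1 -276.1   80.5] [ 474.2 -275.5] [ 3.5 38.5] 79.3
  black 124 [ 466.5 -315.1   79.2] [ 465.7 -315.2] [ 3.  38.9] 74.0
  hinge [ 384.4 -279.1   74.5] L [ 568.3 -284.2   72.3] R [ 561.8 -348.3   72.2] yaw -0.20293569540099932 ext 376.44094130298276 575.5354910330843
top z cop 73.7364681098415
  black 19 [ 463.8 -271.5   75.4] [ 462.7 -271.5] [ 3.4 19.6] 86.4
  hinge [ 385.2 -276.6   74.4] L [ 571.5 -282.5   72.9] R [ 564.8 -345.4   74. ] yaw -0.2014364432073006 ext 377.62925650343095 578.5441646950819
```

Emit:
{"method": "step_arm", "body": {"series": [1.5,-2.5,-20,-0.025,0,1.5,-2.5,-30,0,0,0,0,-30,0,0,0,0,-25,0,0,0,0,-20,0,0,0,0,-15,0,0,0,0,-8,0,0,0,0,-4,0,0,0,0,0,0,0,0,0,0,0,0.4], "squeeze": 20}}

```text
clock: 11.18
eef_pos: [470.5, -293.7, 76.4]
eef_rot: [3.141, -0.001, -0.203]
wrist_force: [0.1, 0.1, 0.4]
finger_gap: 86.8
finger_force: 0.0
```

Run:
```python
from h import *
s=manip.read_state();print(s["eef_pos"],s["eef_rot"],s["finger_gap"],s["wrist_force"])
p,d,i=cam("wrist");w=world(d,i);np.savez("w4.npz",p=p,d=d,w=w);cv2.imwrite("pics/w4.png",p)
```

```text
[ 470.53170909 -293.65692005   76.43543119] [ 3.14130482e+00 -7.29062950e-04 -2.03289697e-01] 86.80637294713954 [0.13316604 0.14335418 0.44049824]
```

View pics/w4.png

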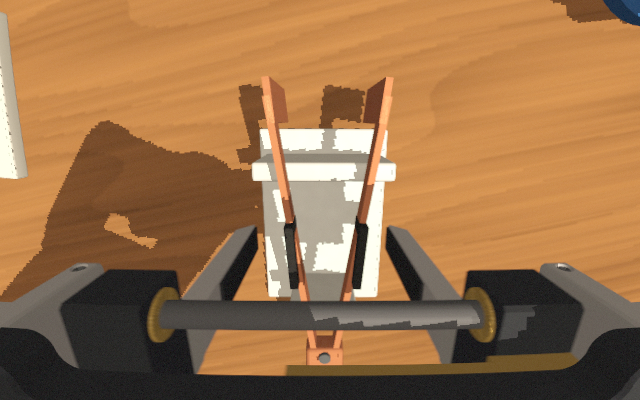

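The wrist view shows the plates at x≈291 and 360 between the fingers, about 3 mm to the right of centre and aligned with them. I shift slightly and squeeze to 39 mm.

Emit:
{"method": "step_arm", "body": {"series": [0,-2,0,0,0.45,0,0,0,0,0.5,0,0,0,0,0.55,0,0,0,0,0.585,0,0,0,0,0.585,0,0,0,0,0.585,0,0,0,0,0.585]}}

```text
clock: 12.1
eef_pos: [470.3, -295.5, 76.0]
eef_rot: [-3.142, -0.0, -0.203]
wrist_force: [-0.2, 0.4, 1.0]
finger_gap: 38.8
finger_force: 7.3
```

Emit:
{"method": "step_arm", "body": {"series": [0,0,4,0,0.585,0,0,10,0,0.585,0,0,16,0,0.585,0,0,20,0,0.585,0,0,20,0,0.585,0,0,15,0,0.585,0,0,5,0,0.585,0,0,0,0,0.585]}}

```text
clock: 13.1
eef_pos: [470.3, -295.5, 166.0]
eef_rot: [-3.142, -0.0, -0.203]
wrist_force: [-0.4, -0.5, -1.2]
finger_gap: 39.1
finger_force: 6.8
```

Run:
```python
from h import *
s=manip.read_state();e=s["eef_pos"];y=s["eef_rot"][2];print(e,s["eef_rot"],s["finger_gap"],s["finger_force"],s["wrist_force"])
p,d,i=cam("wrist");w=world(d,i);cv2.imwrite("pics/w5.png",p)
# tongs frame about TCP: x forward (yaw), y left
c,q=np.cos(y),np.sin(y);l=w-e;t=np.dstack([l[...,0]*c+l[...,1]*q,-l[...,0]*q+l[...,1]*c,l[...,2]])
m=(t[...,0]>20)&(t[...,0]<115)&(abs(t[...,1])<50)&(t[...,2]>-75)&(t[...,2]<30)&(w[...,2]>75)
a=t[m]
for x in range(20,115,8):
    k=a[(a[:,0]>=x)&(a[:,0]<x+8)]
    L=k[k[:,1]>0];Rr=k[k[:,1]<0]
    if len(L)>3 and len(Rr)>3: print(x,"L",np.median(L,0).round(1),L[:,2].max().round(1),L[:,2].min().round(1),"R",np.median(Rr,0).round(1),Rr[:,2].max().round(1))
print("max x",a[:,0].max())
```

```text
[ 470.2890276  -295.47343539  165.9677811 ] [-3.14156246e+00 -5.91919351e-05 -2.03187870e-01] 39.05951532658977 6.803026869893074 [-0.36662148 -0.49191351 -1.16978208]
20 L [24.  17.2 -3.7] -2.1 -16.7 R [ 24.  -17.5  -3.8] -2.0
28 L [32.  18.1 -3.9] -2.2 -18.1 R [ 32.  -18.4  -3.8] -1.8
36 L [40.  18.6 -3.7] -1.8 -16.4 R [ 40.  -19.3  -3.8] -1.6
44 L [48.  19.5 -3.6] -2.0 -16.6 R [ 48.  -20.3  -3.9] -1.8
52 L [56.1 20.3 -3.7] -1.7 -17.6 R [ 56.1 -21.2  -3.8] -1.6
60 L [64.  21.1 -3.8] -1.8 -18.1 R [ 64.  -22.1  -3.8] -1.7
68 L [71.8 22.  -3.9] -1.7 -17.1 R [ 71.9 -22.9  -3.9] -1.9
76 L [80.3 21.4 -4.6] -1.9 -66.1 R [ 80.3 -22.5  -6.7] -1.7
84 L [88.  21.8 -6.1] -1.0 -66.2 R [ 88.  -22.9  -5.1] -2.0
92 L [96.  22.2 -7.5] -1.7 -67.0 R [ 96.  -23.2  -7.1] -1.6
100 L [100.3  22.5  -5.7] -1.9 -65.5 R [100.2 -23.1 -12.8] -2.8
max x 100.81677939158614
```

View pics/w5.png

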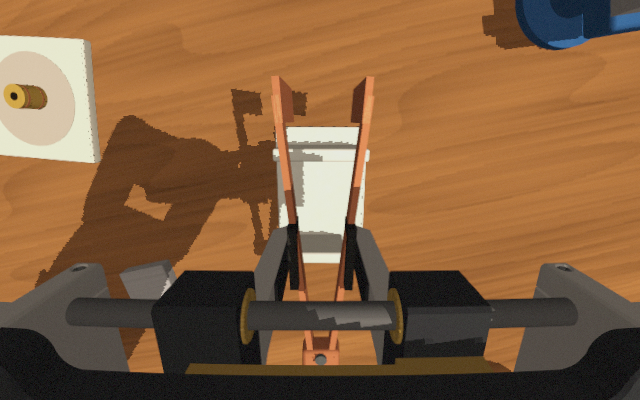

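The tongs hang level and symmetric in the fingers: tips point (88.8, −0.4, −54.8) relative to the TCP. I carry them over the bead.

Emit:
{"method": "step_arm", "body": {"series": [3,10,0,0,0.585,6,20,0,0,0.585,8,30,0,0,0.585,9,35,0,0,0.585,10,36,0,0,0.585,10,37,0,0,0.585,10,36,0,0,0.585,9,35,0,0,0.585,8,30,0,0,0.585,5,20,0,0,0.585,3,10,0,0,0.585,0,0,0,0,0.585,0,0,0,0,0.585]}}

```text
clock: 14.78
eef_pos: [551.2, 2.8, 165.9]
eef_rot: [3.141, 0.0, -0.204]
wrist_force: [-0.2, -0.1, -1.0]
finger_gap: 39.3
finger_force: 6.8
```

Run:
```python
from h import *
s=manip.read_state();e=s["eef_pos"];y=s["eef_rot"][2];print(e,y,s["finger_gap"],s["finger_force"],s["clock"])
p,d,i=cam("wrist");w=world(d,i);cv2.imwrite("pics/w6.png",p)
c,q=np.cos(y),np.sin(y);l=w-e;t=np.dstack([l[...,0]*c+l[...,1]*q,-l[...,0]*q+l[...,1]*c,l[...,2]])
m=(w[...,2]>33)&(w[...,2]<44)&(np.hypot(w[...,0]-638,w[...,1]+14)<25);a=t[m]
print("bead",m.sum(),w[m].mean(0),cv2.minEnclosingCircle(a[:,:2].astype(np.float32)),cv2.boundingRect(m.astype(np.uint8)))
top=a[abs(a[:,2]-np.median(a[:,2]))<1.5];print("top",len(top),top.mean(0),top.min(0),top.max(0))
j=t[(t[...,0]>70)&(t[...,0]<115)&(abs(t[...,1])<50)&(t[...,2]>-12)&(t[...,2]<5)]
print("jaw",j[j[:,1]>0].max(0),j[j[:,1]<0].min(0))
```

```text
[551.20476875   2.82445057 165.90568385] -0.20393307436642139 39.347887399848574 6.803100183606148 14.775
bead 516 [637.37319416 -14.51576729  37.47068252] ((87.79029846191406, 0.5617905855178833), 12.132195472717285) (309, 97, 25, 26)
top 492 [  87.95141529    0.43663003 -128.41250512] [  76.44425084  -11.22590037 -129.88108464] [  99.60540736   11.8825617  -126.92290803]
jaw [100.89204966  26.83772766  -1.42545032] [ 70.04483926 -27.28958463 -11.97009183]
```

View pics/w6.png

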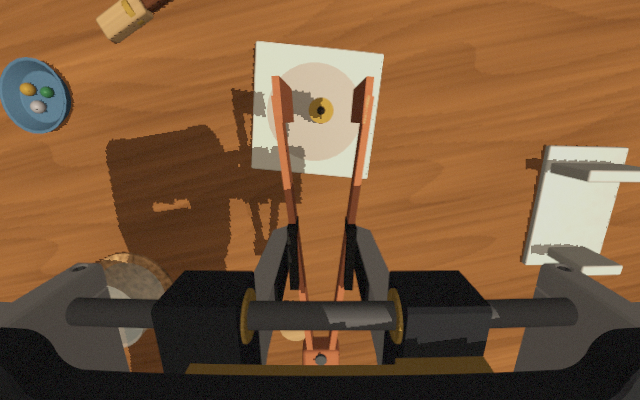

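The wrist view shows the bead at (320,110), centred between the jaws. The error is about 1 mm. I descend.

Emit:
{"method": "step_arm", "body": {"series": [-1,1,-10,0,0.585,0,0,-18,0,0.585,0,0,-18,0,0.585,0,0,-14,0,0.585,0,0,-10,0,0.585,0,0,-7,0,0.585,0,0,-4,0,0.585,0,0,-3,0,0.585,0,0,0,0,0.585,0,0,0,0,0.585]}}

```text
clock: 16.08
eef_pos: [550.4, 4.5, 82.2]
eef_rot: [-3.142, -0.0, -0.203]
wrist_force: [-0.2, -0.1, -0.7]
finger_gap: 39.2
finger_force: 6.8
```

Now I close gently, gripping at 25 N.

Emit:
{"method": "step_arm", "body": {"series": [0,0,0,0,0.62,0,0,0,0,0.65,0,0,0,0,0.67,0,0,0,0,0.69,0,0,0,0,0.72,0,0,0,0,1,0,0,0,0,1,0,0,0,0,1,0,0,0,0,1], "squeeze": 26}}

```text
clock: 17.2
eef_pos: [550.3, 4.5, 81.9]
eef_rot: [3.142, 0.0, -0.203]
wrist_force: [0.8, -0.9, -0.8]
finger_gap: 28.5
finger_force: 26.0
```

The gap of 28.5 mm matches the jaws being on the bead, so I lift.

Emit:
{"method": "step_arm", "body": {"series": [0,0,3,0,1,0,0,6,0,1,0,0,10,0,1,0,0,15,0,1,0,0,18,0,1,0,0,18,0,1,0,0,18,0,1,0,0,18,0,1,0,0,15,0,1,0,0,10,0,1,0,0,6,0,1,0,0,3,0,1,0,0,0,0,1,0,0,0,0,1]}}

```text
clock: 18.95
eef_pos: [550.2, 4.5, 221.5]
eef_rot: [3.142, 0.001, -0.203]
wrist_force: [0.3, 0.5, -2.1]
finger_gap: 28.9
finger_force: 26.0
```

Run:
```python
from h import *
s=manip.read_state();print(s["eef_pos"],s["finger_gap"],s["finger_force"],s["wrist_force"],s["clock"])
p,d,i=cam("wrist");q,_,_=cam("side");t,_,_=cam("top")
a=p[40:240,200:440];b=q[100:300,220:460];c=t[120:320,180:500]
cv2.imwrite("pics/fin.png",np.vstack([np.hstack([a,b]),np.hstack([c,np.zeros((200,160,3),np.uint8)])]).repeat(1,0))
```

```text
[550.20739206   4.48368758 221.54469612] 28.882716914489215 25.97898691892624 [ 0.26924073  0.52191056 -2.10308108] 18.95
```

View pics/fin.png

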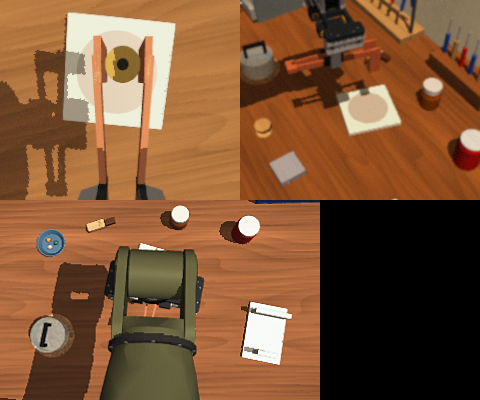

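The final view shows the bead at (122,65) between the jaws and lifted clear. The tile is empty in the side view, and the cover stands on the mat at (50,337). I'll hand it in.

```bash
python3 -c "
from cell import manip
print(manip.sign_off())"
```

```text
the job is handed in; nothing more can be done
None
```

The job is handed in at about 19 s: the cover stands upright on the cork mat, within about 2 mm of its centre, and the tongs hold the bead about 14 cm above the tile.

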